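# Snap the rear cover onto the alternator

## Task

The black round rear cover has only been laid on top of the alternator and still stands proud on its three spring clips, one beside each blue spot. Snap it on: press it down until each of the three clips has clicked and the cover sits fully home and flush, then move clear of it.

Things in the scene. Friction and masses are not known exactly. Their poses are not given: they have to be found in the camera images.
- alternator: Aluminium alternator, 132 mm in diameter, fixed upright between two black blocks. Origin on its vertical axis at bench level, z up. On it lies the loose black cover, a disc 112 mm in diameter, 5 mm thick. The cover's flat top is 170 mm above the origin when fully home, about 180 mm while no clip has clicked. A plain grey cover lying on the bench is a spare, not part of the job.
- clip_a (a point): Centre, on the top surface, of one of three blue spots (15 mm wide) on the black cover, 46 mm from its centre, 120 degrees apart, each beside its clip. About 6 N straight down with shut fingertips, within 10 mm of the centre, clicks the clip: the spot drops some 10 mm to a hard stop and is held there while the others are pressed, in any order.
- clip_b (a point): The same for the second blue spot, 120 degrees on counter-clockwise seen from above.
- clip_c (a point): The same for the third blue spot, 240 degrees on counter-clockwise seen from above.
Things that resemble listed ones, but are neither listed nor needed, are in the scene too. Of the things shaped like the alternator, the aluminium one is meant.

How it is judged:
At the end, for the whole second after the job is handed in: All three blue spots of the black cover are down at their home height on the alternator (170 mm above the bench, no more than 2.5 mm above or 5 mm below it) and stay there after the robot has let go (z of clip_a in the frame of alternator between 0.165 and 0.1725 m and z of clip_b in the frame of alternator between 0.165 and 0.1725 m and z of clip_c in the frame of alternator between 0.165 and 0.1725 m); the robot touches nothing.
It also fails if it takes over 40 s, if anything falls off the work surface, if the arm or the gripper's body presses on something with over 40 N, if the wrist force passes 120 N, or if a joint passes its speed limit or range.

## Robot

A 6-joint arm with a two-finger parallel gripper is mounted at the origin on the work surface. World frame = base frame: x ahead of the robot, y to its left, z up, the work surface at z = 0. Lengths are in m, angles in rad, forces in N, time in s.
With the tool pointing down it reaches from about 0.325 to 1 m from the base axis. Payload 5.1 kg.
Tool frame: the origin (TCP) lies at the very end of the fingers, on their centre line; the grasp point (between the pads) lies 19 mm behind it (robot.grasp_offset is the z of the grasp point in the tool frame, in m); z points along the fingers, y is the line along which they close (so a half turn about z gives the same grasp; the last joint's range is limited). The gripper opens to 85 mm and grips with 20 to 120 N. Pads are 22 mm wide; open, the fingers measure 114 mm over their backs; the gripper's body (76 mm by 85 mm) begins 54 mm behind the grasp point. The pads swing forward as they close: fully open they stand 13 mm farther back than shut.
Start: joints at [1.066, 0.124, 1.65, -0, 1.367, -0.083], TCP at [0.266, 0.593, 0.231] pointing down, gripper open.
Joint ranges: [-2.61, 2.61], [-1.02, 2.33], [0.03, 2.71], [-1.35, 4.49], [0.32, 2.68], [-2.91, 2.91]. Speed limits (rad/s): [2.57, 2.57, 3.14, 3.14, 3.14, 3.14].

## Interface

Orientations are given as a rotation vector (axis times angle).
In Python, from plant import robot gives the robot as it stands. The module is installed in compiled form; this text tells all that it offers.
- The arm moves only by the shell command python3 -m handwheel 'ROWS' [FORCE]. ROWS is JSON, a list of rows, each a list of 3 entries, a list of its own where there are three numbers: the gripper command: -1 is fully open, 1 is shut, values between are in proportion, then the shift along the tool's x, y, z in units of 40 mm (1.0 is 40 mm), then the turn about the tool's z in units of 5 degrees (1.0 is 5 degrees). A call has 1 to 8 rows; each row shifts and turns the commanded pose from where the row before left it, along the tool's axes as they then stand; what a row does not reach is not made up. A row lasts 1/10 s, in which the tool goes at most 50 mm and 8.59 degrees, less where a joint would pass 70% of its speed; a pose out of reach is approached as far as the arm can. A call is refused whole if a number of a shift passes 1 or a number of a turn 1, either way. A call with a gripper value outside its range is refused whole. The fingers move at their own pace and stop on an object; FORCE is the grip in N (left out, the last holds). Time passes only in rows, so rows that do not move let the fingers close. It gives the time, the measured TCP pose, the force, the opening and the grip force at its end, in the units of the state.
- robot.sense(): the state, without advancing time (a new reading comes with each control period).
- robot.grab_frame(name): name is "scene" or "top" or "wrist"; returns a dict with "image" (400x640x3 uint8, red, green, blue), "z_map" (400x640 float32, m along the optical axis (not along the pixel's ray), 0 where there is no reading), "vertical_fov" (degrees; the focal length in pixels is half the picture's height over the tangent of half this angle, whatever the lens; pixels are square), "cx", "cy" (the principal point, pixels), "view" (4x4, takes a point from world to camera coordinates); the wrist camera has in their place "tool_from_camera" (4x4, takes a point from camera to tool coordinates, whose origin is the TCP and whose axes are the flange's). Camera axes: x right, y down, z forward; pixel columns grow to the right and rows downward; lengths in m; the calibration is good to about 2 mm. A picture is of the moment at which its call begins: read the wrist's pose just before it.
- robot.finish_job(): hands the job in; it is judged then, once.
Trained networks look in the newest picture that a camera, given by its name, has taken for a name from the list of things; names that differ only in an ending like _2 or _b are one class to them, and where a whole thing is asked for, a point or a joint stands for the part that bears it (a point fixed in the world has none). Each returns a list of dicts, best first, with "confidence" (0 to 1); they miss things now and then, are a little off and sometimes report something else, mostly with a low value. They report only what shows in the picture. A call takes as long as a camera call. They do not tell look-alikes from the thing itself.
- robot.find_in(thing, camera): "point" ([column, row] in pixels, amid what is visible of it).
- robot.trace(thing, camera): "region" (400x640 bool, what is visible of it) and "point" ([column, row] in pixels, amid what is visible of it).
- robot.landmark_of(thing, camera): "point" ([column, row] in pixels: a listed point, or the origin of a listed thing).
The state is a dict: "clock": time; "joint_positions": joint angles; "dq": joint speeds; "tau": joint torques, N m; "eef_pos": TCP position; "ee_rot": TCP orientation; "force": force on the tool from outside, world axes, zero at the start; "torque": the same for the moment, N m; "width": opening from 0.0 (shut) to 1.0 (fully open); "grasp_force": force on a finger pad.
Only numpy, scipy, OpenCV 4.12 (cv2) and the standard library are available. Lean on these libraries where they do the work, as an engineer would, in place of code of your own. Each camera call takes 0.05 s, during which the arm holds its last target. There are 200 camera calls.

## Working session

There is one attempt and no reset: what is moved stays moved. The work goes in short steps, Python scripts to look and compute and a shell command to move; the robot and the scene stay as the last step left them, time stands still between calls to the robot, and variables do not carry over. Pictures are saved under pics/ and viewed, at most 10 in all, crops included, and the job is handed in when it is done.

```bash
mkdir -p pics; cat > h.py <<'E'
import numpy as np, cv2
from scipy.spatial.transform import Rotation as R
from plant import robot
def world(f,px,s=None,z=None):
    H=f["image"].shape[0]; fl=H/2/np.tan(np.radians(f["vertical_fov"])/2)
    u,v=px; ray=np.array([(u-f["cx"])/fl,(v-f["cy"])/fl,1.])
    if "view" in f: T=np.linalg.inv(f["view"])
    else:
        P=np.eye(4);P[:3,:3]=R.from_rotvec(s["ee_rot"]).as_matrix();P[:3,3]=s["eef_pos"];T=P@f["tool_from_camera"]
    o=T[:3,3]; d=T[:3,:3]@ray
    if z is None:
        k=f["z_map"][int(round(v)),int(round(u))]
    else: k=(z-o[2])/d[2]
    return o+k*d
def save(f,n): cv2.imwrite("pics/"+n,f["image"][:,:,::-1])
E
python3 - <<'E'
from h import *
np.set_printoptions(precision=3,suppress=True)
print(robot.sense())
for c in ("top","scene"):
    f=robot.grab_frame(c); save(f,c+"1.png")
    for t in("alternator","clip_a"):
        for r in robot.landmark_of(t,c): print(c,t,r["confidence"],np.array(r["point"]),world(f,r["point"]))
    print([(r["confidence"],r["point"]) for r in robot.find_in("alternator",c)])
a=cv2.imread("pics/top1.png");
E
```

```text
{'clock': 0.0, 'joint_positions': array([ 1.066,  0.125,  1.652,  0.   ,  1.367, -0.083]), 'dq': array([-0.   , -0.001, -0.   , -0.001,  0.003, -0.   ]), 'tau': array([  0.   , -42.36 , -36.546,  -0.   ,   0.007,   0.   ]), 'eef_pos': array([0.266, 0.592, 0.23 ]), 'ee_rot': array([-0.658, -3.071,  0.003]), 'force': array([ 0.527, -0.144,  0.072]), 'torque': array([ 0.016, -0.06 ,  0.03 ]), 'grasp_force': 0.0, 'width': 1.0020785507613517}
top alternator 0.85 [292.7 151.1] [0.55  0.024 0.178]
top alternator 0.76 [400.3 293.9] [ 0.273 -0.192  0.165]
top clip_a 0.76 [307.6 148.6] [ 0.555 -0.005  0.182]
top clip_a 0.74 [267.2 140. ] [0.571 0.075 0.182]
top clip_a 0.56 [294.8 114.3] [0.625 0.022 0.182]
[(0.85, [297.0, 161.7]), (0.77, [407.9, 298.0]), (0.56, [290.8, 252.1])]
scene alternator 0.89 [359.7 198.2] [0.402 0.04  0.152]
scene alternator 0.65 [287.4 113.6] [ 0.313 -0.184  0.117]
scene clip_a 0.92 [289.8 254.8] [ 0.559 -0.005  0.181]
scene clip_a 0.84 [325.6 280.3] [0.562 0.068 0.182]
scene clip_a 0.83 [279.6 303.6] [0.632 0.026 0.183]
[(0.97, [284.4, 94.8]), (0.93, [326.1, 307.7]), (0.61, [362.1, 188.3])]
```

View pics/top1.png

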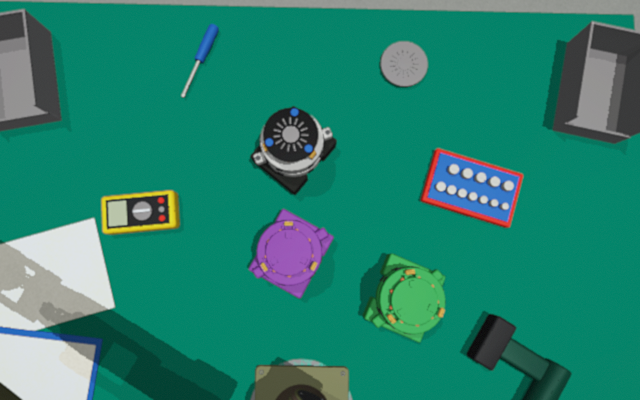

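View pics/scene1.png

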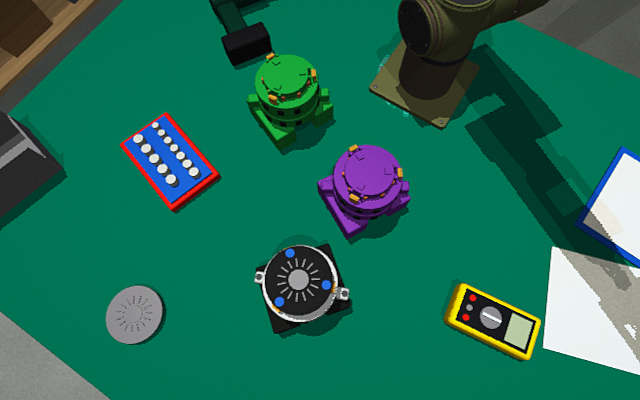

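The black cover is on the aluminium unit. Its blue spots are at (294,112), (269,142) and (308,148) in the top view, with z about 0.182, and they are about 79 mm apart, which fits. I'll move above the spot near (0.567, 0.072).

```bash
python3 -m handwheel '[[1,[-0.87,-0.63,0],0],[1,[-0.87,-0.63,0],0],[1,[-0.87,-0.63,0],0],[1,[-0.87,-0.63,0],0],[1,[-0.87,-0.63,0],0],[1,[-0.87,-0.63,0],0],[1,[-0.87,-0.63,0],0]]'
python3 -m handwheel '[[1,[-0.87,-0.63,0],0],[1,[-0.87,-0.63,0],0],[1,[-0.87,-0.63,0],0],[1,[-0.87,-0.63,0],0],[1,[-0.87,-0.63,0],0],[1,[-0.87,-0.63,0],0],[1,[0,0,0],0],[1,[0,0,0],0]]'
cat > look.py <<'E'
from h import *
import sys
np.set_printoptions(precision=4,suppress=True)
s=robot.sense(); M=R.from_rotvec(s["ee_rot"]).as_matrix()
print("tcp",s["eef_pos"],M[:,2],"F",s["force"],"w",s["width"],s["clock"])
for c in ("wrist","top","scene"):
    s=robot.sense();f=robot.grab_frame(c); save(f,c+sys.argv[1]+".png")
    hsv=cv2.cvtColor(f["image"],cv2.COLOR_RGB2HSV)
    m=cv2.inRange(hsv,(100,120,80),(125,255,255))
    n,l,st,ce=cv2.connectedComponentsWithStats(m)
    for i in range(1,n):
        if st[i,4]<15: continue
        w=world(f,ce[i],s)
        if np.hypot(w[0]-.584,w[1]-.03)<.08:
            print(c,"blob",ce[i],st[i,4],w,"tool units",M.T@(w-s["eef_pos"])/.04)
    for r in robot.landmark_of("clip_a",c):
        w=world(f,r["point"],s); print(c,"net",round(r["confidence"],2),np.array(r["point"]),w,"tool units",M.T@(w-s["eef_pos"])/.04)
E
python3 look.py 2
```

```text
clock: 1.1
eef_pos: [0.4168, 0.3308, 0.2316]
ee_rot: [0.657, 3.072, 0.001]
force: [0.3, -0.4, 0.4]
width: -0.003
grasp_force: 0.0
clock: 1.9
eef_pos: [0.5449, 0.1083, 0.2313]
ee_rot: [-0.661, -3.071, -0.001]
force: [-0.1, 0.5, 0.6]
width: 0.001
grasp_force: 0.0
tcp [0.5449 0.1083 0.2313] [-0.0004  0.0005 -1.    ] F [-0.1137  0.4553  0.5524] w 0.0009575578251889779 1.9
wrist blob [283.0502 257.9582] 239 [0.5665 0.0703 0.1798] tool units [-0.8843 -0.6427  1.2869]
wrist blob [192.1536 283.1003] 319 [ 0.5567 -0.0069  0.1799] tool units [-1.4539 -2.5047  1.2817]
wrist net 0.94 [195.  285.7] [ 0.5593 -0.0054  0.1809] tool units [-1.4985 -2.4428  1.258 ]
wrist net 0.94 [287.7 262.4] [0.5334 0.099  0.258 ] tool units [ 0.1662 -0.3287 -0.6695]
top blob [294.     111.8154] 65 [0.6297 0.0236 0.1825] tool units [-2.8306 -1.0833  1.2167]
top blob [269.3226 139.9677] 31 [0.5706 0.071  0.1836] tool units [-0.9956 -0.6103  1.1917]
top blob [308.0294 148.0588] 68 [ 0.5567 -0.0062  0.1796] tool units [-1.4737 -2.5118  1.2904]
top net 0.88 [307.5 146.4] [ 0.5597 -0.0051  0.1811] tool units [-1.5309 -2.4558  1.2536]
top net 0.81 [270.7 140.9] [0.5698 0.0687 0.1793] tool units [-1.0022 -0.6724  1.2982]
top net 0.62 [294.5 112.1] [0.6292 0.0226 0.1825] tool units [-2.8286 -1.112   1.2183]
scene blob [289.5641 252.6026] 78 [ 0.5564 -0.0066  0.1834] tool units [-1.4778 -2.5331  1.1955]
scene blob [325.8642 284.3951] 81 [0.5674 0.0717 0.1811] tool units [-0.9229 -0.6362  1.254 ]
scene blob [279.1023 301.2273] 88 [0.6299 0.0228 0.1809] tool units [-2.8512 -1.1069  1.2595]
scene net 0.87 [289.4 252.9] [ 0.5568 -0.0068  0.1817] tool units [-1.4889 -2.535   1.2397]
scene net 0.85 [324.4 281.9] [0.5654 0.0676 0.1822] tool units [-0.9197 -0.7495  1.2284]
scene net 0.57 [281.3 304. ] [0.6316 0.0281 0.18  ] tool units [-2.8343 -0.9694  1.281 ]
```

View pics/wrist2.png

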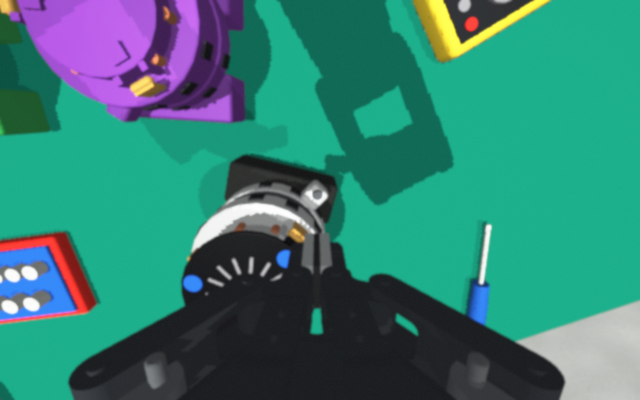

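The wrist view shows the shut fingertips at about (317,290), just beside spot B at (283,258). All three cameras agree on the spot positions. I'll move over B and descend.

```bash
python3 -m handwheel '[[1,[-0.93,-0.64,0],0],[1,[0,0,0],0],[1,[0,0,0.5],0],[1,[0,0,0.5],0],[1,[0,0,0.15],0],[1,[0,0,0.1],0],[1,[0,0,0],0]]'
python3 -m handwheel '[[1,[0,0,0.08],0],[1,[0,0,0.08],0],[1,[0,0,0.06],0],[1,[0,0,0],0]]'
python3 -m handwheel '[[1,[0,0,0.04],0],[1,[0,0,0.03],0],[1,[0,0,0],0]]'
```

```text
clock: 2.9
eef_pos: [0.5681, 0.0708, 0.1815]
ee_rot: [-0.657, -3.072, -0.0]
force: [0.8, -0.3, -0.3]
width: -0.0
grasp_force: 0.0
clock: 3.3
eef_pos: [0.5684, 0.0704, 0.1729]
ee_rot: [0.657, 3.071, 0.0]
force: [-0.2, 0.5, -0.3]
width: 0.003
grasp_force: 0.0
clock: 3.6
eef_pos: [0.5685, 0.0703, 0.1704]
ee_rot: [0.658, 3.071, 0.0]
force: [-1.5, -0.0, 3.5]
width: -0.005
grasp_force: 1.7
```

```bash
python3 -m handwheel '[[1,[0,0,0.03],0],[1,[0,0,0.02],0],[1,[0,0,0],0]]'
```

```text
clock: 3.9
eef_pos: [0.5687, 0.0703, 0.17]
ee_rot: [0.657, 3.071, -0.0]
force: [-3.8, -0.1, 10.1]
width: 0.002
grasp_force: 5.3
```

```bash
python3 -m handwheel '[[1,[0,0,0.04],0],[1,[0,0,0],0],[1,[0,0,-0.6],0],[1,[0,0,-0.6],0],[1,[0,0,0],0],[1,[-0.26,-0.93,0],0],[1,[-0.26,-0.93,0],0],[1,[0,0,0],0]]'; python3 look.py 3
```

```text
clock: 4.7
eef_pos: [0.5557, -0.0091, 0.2124]
ee_rot: [-0.663, -3.069, 0.002]
force: [-0.4, 0.6, 0.4]
width: 0.002
grasp_force: 0.0
tcp [ 0.5557 -0.0091  0.2124] [-0.0022 -0.001  -1.    ] F [-0.3904  0.6479  0.3854] w 0.001792972676283674 4.7
wrist blob [431.8628 187.0524] 401 [0.5664 0.0748 0.1691] tool units [0.6196 2.0228 1.0782]
wrist blob [323.4436 221.99  ] 399 [ 0.5547 -0.0029  0.1809] tool units [0.0834 0.1322 0.7872]
wrist net 0.82 [403.6 289.6] [0.5585 0.0256 0.2672] tool units [ 0.296   0.8156 -1.3726]
wrist net 0.65 [431.2 191.3] [0.5694 0.0736 0.1685] tool units [0.5385 2.0271 1.0931]
top net 0.86 [307.6 148.2] [ 0.5422 -0.0067  0.2403] tool units [ 0.3154 -0.1495 -0.691 ]
top net 0.75 [270.4 144.5] [0.4936 0.0402 0.4662] tool units [ 1.9168  0.4055 -6.3361]
scene blob [327.2344 285.7031] 64 [0.567  0.0742 0.1702] tool units [0.5826 1.9248 1.0723]
scene blob [281.2073 301.561 ] 82 [0.6285 0.0259 0.1804] tool units [-1.318   1.46    0.8141]
scene net 0.93 [280.7 298.2] [0.6247 0.0222 0.1801] tool units [-1.2681  1.3363  0.8216]
scene net 0.76 [325.4 283.9] [0.5661 0.0701 0.1696] tool units [0.56   1.8215 1.088 ]
scene net 0.65 [292.7 251.7] [0.5884 0.0497 0.5043] tool units [-0.1449  1.5728 -7.2803]
```

View pics/scene3.png

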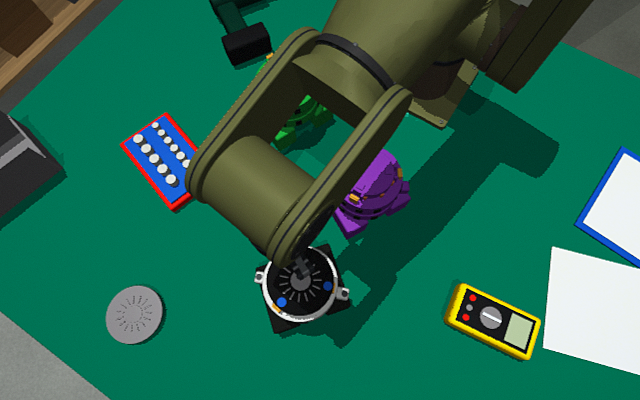

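Scene view: spot B at (327,286) has dropped to z = 0.170, so it clicked. The cover tilted and shifted about 2.5 mm in +y. Next is A, with a small correction.

```bash
python3 -m handwheel '[[1,[0.05,0.08,0],0],[1,[0,0,0.4],0],[1,[0,0,0.25],0],[1,[0,0,0.12],0],[1,[0,0,0.08],0],[1,[0,0,0.08],0],[1,[0,0,0.06],0],[1,[0,0,0],0]]'
python3 -m handwheel '[[1,[0,0,0.06],0],[1,[0,0,0.03],0],[1,[0,0,0],0]]'
```

```text
clock: 5.8
eef_pos: [0.5564, -0.0025, 0.1748]
ee_rot: [0.658, 3.071, -0.0]
force: [-0.6, 0.6, 0.6]
width: 0.003
grasp_force: 0.2
clock: 6.1
eef_pos: [0.5564, -0.0024, 0.171]
ee_rot: [0.658, 3.072, -0.0]
force: [0.1, 0.1, 1.8]
width: 0.005
grasp_force: 0.5
```

```bash
python3 -m handwheel '[[1,[0,0,0.06],0],[1,[0,0,0.05],0],[1,[0,0,0.04],0],[1,[0,0,0],0]]'
python3 -m handwheel '[[1,[0,0,-0.6],0],[1,[0,0,-0.6],0],[1,[0,0,0],0],[1,[-0.68,0.7,0],0],[1,[-0.68,0.7,0],0],[1,[0,0,0],0],[1,[0,0,0],0]]'; python3 look.py 4
```

```text
clock: 6.5
eef_pos: [0.5569, -0.0024, 0.1699]
ee_rot: [0.657, 3.071, -0.0]
force: [-11.6, 0.6, 21.3]
width: -0.004
grasp_force: 11.2
clock: 7.2
eef_pos: [0.6284, 0.0268, 0.2107]
ee_rot: [-0.656, -3.069, 0.001]
force: [-0.0, 0.6, -0.3]
width: -0.001
grasp_force: 0.0
tcp [0.6284 0.0268 0.2107] [-0.0035  0.     -1.    ] F [-0.0024  0.5777 -0.3082] w -0.0008860034876296446 7.2
wrist blob [341.3725 108.7722] 553 [0.5649 0.0729 0.1703] tool units [1.9169 0.406  1.0135]
wrist blob [223.8454 143.638 ] 511 [ 0.5536 -0.0059  0.1699] tool units [ 1.3693 -1.5083  1.0257]
wrist blob [310.9798 224.9741] 347 [0.6258 0.0244 0.1793] tool units [ 0.0301 -0.0793  0.7839]
wrist net 0.8 [340.6 111.7] [0.5663 0.0718 0.1706] tool units [1.8726 0.3944 1.0071]
wrist net 0.78 [312.1 225.7] [0.627  0.0247 0.1785] tool units [ 0.0076 -0.0607  0.8054]
wrist net 0.73 [225.9 143.4] [ 0.554  -0.0041  0.1714] tool units [ 1.3773 -1.4619  0.9875]
top blob [309.7586 150.8966] 29 [ 0.5528 -0.0096  0.1718] tool units [ 1.3415 -1.5852  1.0055]
top net 0.54 [309.5 149.9] [ 0.5548 -0.009   0.172 ] tool units [ 1.3019 -1.5521  1.0008]
scene blob [291.7115 251.6346] 52 [ 0.5518 -0.0064  0.1718] tool units [ 1.3995 -1.5213  1.0284]
scene blob [327.8269 284.5577] 52 [0.5651 0.0742 0.1723] tool units [1.9212 0.4525 1.013 ]
scene net 0.9 [292.1 252.9] [ 0.553  -0.0051  0.1694] tool units [ 1.3866 -1.478   1.0872]
scene net 0.81 [324.3 281.8] [0.5939 0.0844 0.4929] tool units [ 1.3934  0.9703 -7.0036]
```

View pics/wrist4.png

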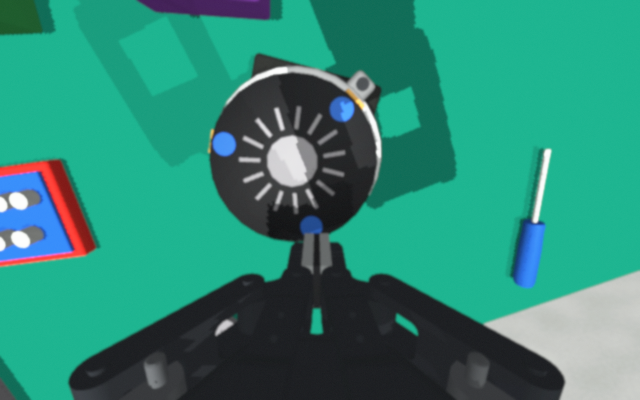

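Wrist view: A at (224,144) and B at (341,109) are down at 0.170. C at (311,225) is right at the fingertips and within 2 to 3 mm of the TCP. Pressing C.

```bash
python3 -m handwheel '[[1,[0,-0.04,0.4],0],[1,[0,0,0.25],0],[1,[0,0,0.12],0],[1,[0,0,0.08],0],[1,[0,0,0.08],0],[1,[0,0,0.06],0],[1,[0,0,0.06],0],[1,[0,0,0],0]]'
python3 -m handwheel '[[1,[0,0,0.04],0],[1,[0,0,0.05],0],[1,[0,0,0.04],0],[1,[0,0,0],0]]'
```

```text
clock: 8.3
eef_pos: [0.6287, 0.025, 0.1709]
ee_rot: [0.657, 3.07, 0.0]
force: [0.1, -0.1, 0.9]
width: 0.001
grasp_force: 0.4
clock: 8.7
eef_pos: [0.629, 0.025, 0.1699]
ee_rot: [0.657, 3.07, 0.0]
force: [-7.8, -0.2, 15.2]
width: 0.0
grasp_force: 7.7
```

Hard stop reached. I'll lift, back off beyond the cover so the view is clear, and check.

```bash
python3 -m handwheel '[[1,[0,0,-0.6],0],[1,[0,0,-0.8],0],[1,[0,0,-0.8],0],[1,[0,1,0],0],[1,[0,1,0],0],[1,[0,1,0],0],[1,[0,0,0],0],[1,[0,0,0],0]]'; python3 look.py 5
```

```text
clock: 9.5
eef_pos: [0.677, 0.1352, 0.2526]
ee_rot: [-0.655, -3.071, 0.001]
force: [-0.5, -0.3, -0.8]
width: -0.001
grasp_force: 0.0
tcp [0.677  0.1352 0.2526] [-0.0016 -0.0005 -1.    ] F [-0.4687 -0.3089 -0.7701] w -0.0009726253968332237 9.5
wrist blob [184.8557 111.6108] 388 [0.5667 0.0724 0.1698] tool units [ 1.8733 -2.5557  2.075 ]
wrist blob [ 93.5083 139.9972] 360 [ 0.5555 -0.0064  0.1698] tool units [ 1.3258 -4.4682  2.0784]
wrist blob [174.3333 205.8007] 306 [0.6296 0.0234 0.1709] tool units [-0.0599 -3.0336  2.0453]
wrist net 0.93 [ 96.5 142.1] [ 0.5581 -0.0046  0.1705] tool units [ 1.2862 -4.4024  2.059 ]
wrist net 0.75 [186.3 117.1] [0.5707 0.0711 0.1696] tool units [ 1.7702 -2.5445  2.0817]
wrist net 0.64 [177.5 205.6] [0.6305 0.0262 0.1712] tool units [-0.053  -2.9615  2.0386]
top blob [294.1509 113.8302] 53 [0.6292 0.0238 0.1706] tool units [-0.0358 -2.9953  2.0666]
top blob [269.25   143.4286] 56 [0.5668 0.0723 0.1703] tool units [ 1.8834 -2.5246  2.0783]
top blob [308.0847 149.6271] 59 [ 0.5555 -0.0061  0.1712] tool units [ 1.3411 -4.431   2.0561]
top net 0.95 [308.8 153.6] [ 0.5478 -0.0077  0.1691] tool units [ 1.4996 -4.545   2.1079]
top net 0.77 [294.5 114.4] [0.6281 0.0231 0.1705] tool units [-0.0174 -3.0235  2.0702]
top net 0.68 [267.3 143.7] [0.5672 0.0767 0.1659] tool units [ 1.9185 -2.4205  2.1873]
scene blob [290.3521 253.1268] 71 [ 0.555  -0.0072  0.1701] tool units [ 1.3473 -4.451   2.0947]
scene blob [326.     284.6184] 76 [0.5667 0.0716 0.1712] tool units [ 1.8848 -2.5323  2.0651]
scene blob [276.92 299.84] 25 [0.6301 0.0174 0.1709] tool units [-0.1169 -3.1238  2.072 ]
scene net 0.94 [324.6 284.8] [0.5682 0.0699 0.1715] tool units [ 1.8323 -2.5573  2.0581]
scene net 0.89 [279.8 300.4] [0.626  0.0721 0.5788] tool units [ 0.5491 -1.9269 -8.1253]
scene net 0.78 [289.1 254. ] [ 0.5575 -0.0079  0.1717] tool units [ 1.2827 -4.4408  2.0553]
```

View pics/wrist5.png

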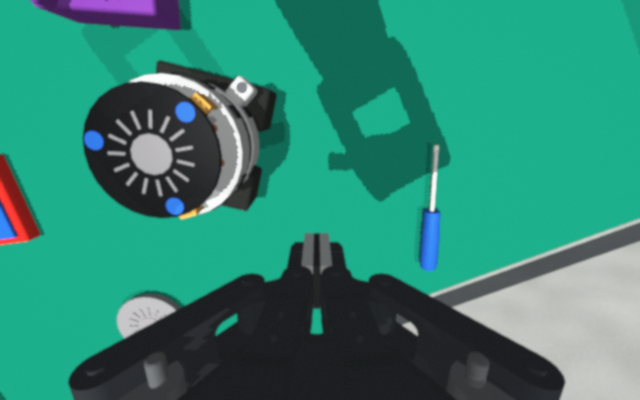

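The wrist view shows the cover flush, with spots at (94,140), (185,112) and (174,206), all at z of about 0.170 to 0.171. The gripper is clear, so I'm handing in.

```bash
python3 -c "
from plant import robot
print(robot.finish_job())"
```

```text
the job is handed in; nothing more can be done
None
```

The black cover is snapped on: the last camera check put all three blue spots at 0.170–0.171 m with the gripper clear, and I handed the job in at about 10 s; the hand-in call returned no verdict.

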